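# Put three mixed-up sample jars on their right stations

### The job

The three closed jars stand at the wrong stations: the squat jar belongs in the middle of the balance's pan, the tall jar in the middle of the stirrer's plate and the narrow-necked bottle in the recess of the nest plate with the two handles, well centred. Move them one at a time to where they belong, parking one of them on the empty round pad meanwhile and leaving the pad empty at the end. Keep the jars upright, set them down gently without dropping them, and do not disturb the beaker, the loose lid and the wrench.

Things in the scene. Friction and masses are not known exactly. Their poses are not given: they have to be found in the camera images.
- squat_jar: Low wide closed glass jar with black cap, round, 54 mm tall; glass 58 mm in diameter up to 36 mm, above it the cap 56 mm in diameter and 18 mm tall. Mass about 0.1 to 0.2 kg. One rigid piece. Starts on the stirrer. Origin: centre of its underside, z up.
- tall_jar: Tall slim closed glass jar with black cap, round, 105 mm tall; glass 48 mm in diameter up to 85 mm, above it the cap 46 mm in diameter and 20 mm tall. Mass about 0.12 to 0.24 kg. One rigid piece. Starts in the nest plate. Origin: centre of its underside, z up.
- bottle: Closed glass bottle with a narrow neck and small black cap, round, 100 mm tall; body 50 mm in diameter up to 48 mm, shoulder narrowing from there to 62 mm, neck 22 mm in diameter, cap 28 mm in diameter from 78 mm to the top. Mass about 0.09 to 0.18 kg. One rigid piece. Starts on the balance. Origin: centre of its underside, z up.
- balance: Laboratory balance, fixed: white case 185 x 130 x 45 mm with a black display strip on its -x end, and a flat round steel pan 110 mm in diameter whose top is 56 mm above the deck (the pan does not move). Origin: on the deck under the pan's centre, z up; the case reaches 115 mm to -x, 70 mm to +x, 65 mm to either side in y.
- stirrer: Magnetic stirrer, fixed: grey case 155 x 120 x 50 mm with two black knobs on its -x end (up to 62 mm high), and a flat round white ceramic plate 112 mm in diameter whose top is 60 mm above the deck. Origin: on the deck under the plate's centre, z up; the case reaches 95 mm to -x, 60 mm to +x, 60 mm to either side in y.
- nest: Aluminium nest plate, fixed, 110 (x) x 140 (y) x 18 mm, with one round recess 80 mm in diameter, 6 mm deep (its floor is 12 mm above the deck), and a bow handle along x at y = +60 and at y = -60 mm, up to 52 mm above the deck. Origin: on the deck under the recess's centre, z up.
- pad: Parking pad, fixed: low round disc 100 mm in diameter with flat cork top 14 mm above the deck. Empty at the start. Origin: on the deck under its centre, z up.
- beaker: Open empty glass beaker 66 mm in diameter, 80 mm tall; a bystander, leave it alone. Origin: centre of its underside, z up.
- loose_lid: Loose black lid lying open side up, 60 mm in diameter, 18 mm tall; a bystander, leave it alone. Origin: centre of its underside, z up.
- wrench: Steel wrench 170 mm long lying flat along its x axis; a bystander, leave it alone. Origin: on the deck near its middle, z up.
Things that resemble listed ones, but are neither listed nor needed, are in the scene too. What is shaped like the nest but green or turquoise is not meant.

How it is judged:
By the outcome, as a careful person would: the job done as asked, in the order asked, and still so for the second after the job is handed in, with the robot touching nothing.
It also fails if it takes over 118 s, if anything falls off the work surface, if the arm or the gripper's body presses on something with over 40 N, if the wrist force passes 120 N, or if a joint passes its speed limit or range.

### The arm

A 7-joint arm with a two-finger parallel gripper is mounted at the origin on the work surface. World frame = base frame: x ahead of the robot, y to its left, z up, the work surface at z = 0. Lengths are in m, angles in rad, forces in N, time in s.
With the tool pointing down it reaches from about 0.35 to 0.9 m from the base axis. Payload 8.1 kg.
Tool frame: the origin (TCP) lies midway between the tips of the shut fingers; the grasp point (between the pads) lies arm.hold_point_z behind it (arm.hold_point_z is the distance from the TCP to the grasp point, in m); z points along the fingers, x is the direction in which the jaws open and shut, and the axes are right-handed (so a half turn about z gives the same grasp; the last joint's range is limited). The gripper opens to 92 mm and grips with 3 to 60 N. Pads are 19 mm wide; open, the fingers measure 130 mm over their backs; the gripper's body (75 mm by 190 mm) begins 47 mm behind the grasp point.
Start: joints at [-1.328, 0.434, 0.025, 1.573, -0.012, 1.134, -0.075], TCP at [0.212, 0.588, 0.227] pointing down, gripper open.
Joint ranges: [-2.62, 2.62], [-0.44, 2.09], [-1.27, 1.32], [0.08, 2.57], [-1.32, 4.46], [0.12, 2], [-2.74, 2.74]. Speed limits (rad/s): [2.22, 2.22, 3.01, 3.01, 3.14, 3.14, 3.14].

### API

Orientations are given as a rotation vector (axis times angle).
In Python, from cell import arm gives the robot as it stands.
- The arm moves only by the shell command python3 -m pendant 'ROWS' [FORCE]. ROWS is JSON, a list of rows, each an object with "dp": the shift along the tool's x, y, z in m, a list of three; "rotation": the turn, a rotation vector about the tool's x, y, z in rad, a list of three; "fingers": the closure, from -1 (fully open) to 1 (shut). In form: [{"dp": [x, y, z], "rotation": [rx, ry, rz], "fingers": fingers}, ...]. A call has 1 to 20 rows; each row is the pose to reach, as a shift and turn from the pose measured when the call began, along the tool's axes at that moment; what a row does not reach only later rows make up. A row lasts 1/8 s, in which the tool goes at most 62.5 mm and 10.7 degrees, less where a joint would pass 70% of its speed; a pose out of reach is approached as far as the arm can. A call with a gripper value outside its range is refused whole. The fingers move at their own pace and stop on an object; FORCE is the grip in N (left out, the last holds). Time passes only in rows, so rows that repeat a pose let the fingers close. It gives the time, the measured TCP pose, the force and the opening at its end, in the units of the state.
- arm.observe(): the state, without advancing time (a new reading comes with each control period).
- arm.get_image(name): name is "scene" or "top" or "wrist"; returns the picture (384x512x3 uint8, blue, green, red); there is no depth.
- arm.camera_params(name): a dict with "camera_matrix" (3x3 intrinsics, pixels), "k1" (the pictures are not rectified: a ray, as slopes to the right and down, at radius r is drawn at 1 + k1 r^2 times it, then the intrinsics apply), "rvec" (rotation vector, rad) and "tvec" (3), from world to camera coordinates, as OpenCV has them. Camera axes: x right, y down, z forward; pixel columns grow to the right and rows downward; lengths in m; the calibration is good to about 2 mm. A picture is of the moment at which its call begins: read the wrist's pose just before it. camera_params takes no time and is no camera call; for the wrist camera it gives the pose at the moment of the call.
- arm.sign_off(): hands the job in, once; it reports no verdict.
The state is a dict: "clock": time; "joints": joint angles; "dq": joint speeds; "joint_efforts": joint torques, N m; "position": TCP position; "ee_rot": TCP orientation; "force": force on the tool from outside, world axes, zero at the start; "ft_torque": the same for the moment, N m; "width": opening from 0.0 (shut) to 1.0 (fully open).
Only numpy, scipy, OpenCV 4.12 (cv2) and the standard library are available. Lean on these libraries where they do the work, as an engineer would, in place of code of your own. Each camera call takes 0.05 s, during which the arm holds its last target.

## Working session

There is one attempt and no reset: what is moved stays moved. The work goes in short steps, Python scripts to look and compute and a shell command to move; the robot and the scene stay as the last step left them, time stands still between calls to the robot, and variables do not carry over. Pictures are saved under pics/ and viewed, and the job is handed in when it is done.

```bash
ls; mkdir -p pics
cat > h.py <<'E'
import numpy as np, cv2
from cell import arm
def cam(n):
    p=arm.camera_params(n); R=cv2.Rodrigues(np.array(p['rvec'],float))[0]; t=np.array(p['tvec'],float).ravel()
    return np.array(p['camera_matrix'],float),float(p['k1']),R,t
def ray(c,u,v):
    K,k1,R,t=c
    d=cv2.undistortPoints(np.array([[[u,v]]],float),K,np.array([k1,0,0,0.])).ravel()
    return -R.T@t, R.T@np.array([d[0],d[1],1.])
def onz(c,u,v,z):
    o,d=ray(c,u,v); return o+d*(z-o[2])/d[2]
def proj(c,P):
    K,k1,R,t=c
    return cv2.projectPoints(np.array(P,float).reshape(-1,1,3),cv2.Rodrigues(R)[0],t,K,np.array([k1,0,0,0.]))[0].reshape(-1,2)
E
python3 - <<'E'
from h import *
for n in ['scene','top','wrist']:
    im=arm.get_image(n); cv2.imwrite(f'pics/{n}0.png',im)
    c=cam(n); print(n,-c[2].T@c[3],c[0][0,0],c[1]); np.save(f'pics/{n}0.npy',im)
print(arm.observe(),arm.hold_point_z)
E
```

```text
pics
scene [1.26383798 0.38811282 1.11276668] 363.88610029648504 -0.005155404179311118
top [0.33534097 0.05430496 1.63670553] 461.2012234499467 -0.03830942554943717
wrist [0.14099639 0.61275235 0.38352543] 311.93507318971433 -0.07810911893354847
{'clock': 0.15, 'joints': array([-1.32759823,  0.4350783 ,  0.02498272,  1.57388019, -0.01160185,
        1.13400355, -0.07506796]), 'dq': array([-0.00202367, -0.00216877, -0.00117309, -0.00227989,  0.0008297 ,
        0.00117122,  0.00021624]), 'joint_efforts': array([ 1.78313519e-03, -6.68262863e+01,  9.85941365e-01, -3.14690316e+01,
       -6.04508794e-02,  3.94314446e-02,  1.21918301e-04]), 'position': array([0.21175906, 0.58762006, 0.22611886]), 'ee_rot': array([ 2.56988513e+00,  1.80563108e+00, -1.46339343e-03]), 'force': array([-1.00234156,  1.3177156 , -0.16195737]), 'ft_torque': array([-0.0124463 , -0.01787907,  0.0200832 ]), 'width': 0.9968263999711479} 0.0188
```

View pics/top0.png

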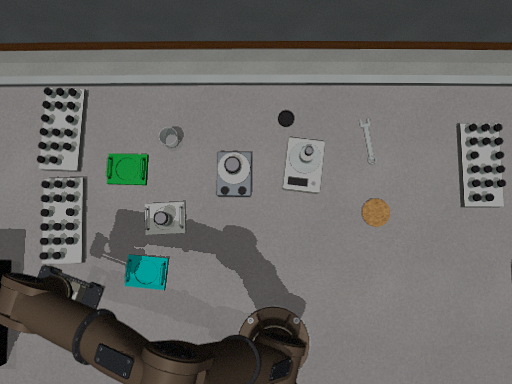

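View pics/scene0.png

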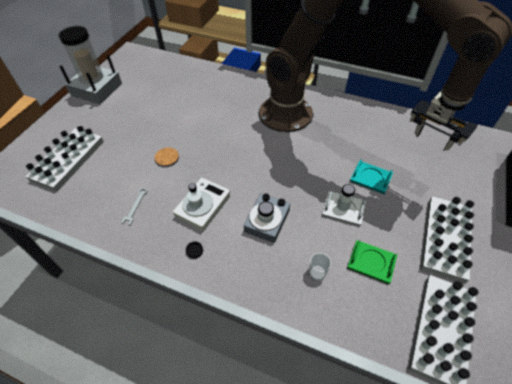

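View pics/wrist0.png

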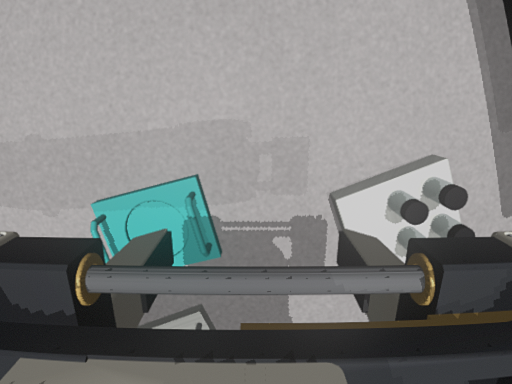

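The top view shows the bottle on the balance (308,152), the squat jar on the stirrer (233,165), the tall jar in the aluminium nest (163,217) and the pad (376,212). I'll magnify and mark these.

Run:
```python
from h import *
im=np.load('pics/top0.npy')
c=im[85:285,90:410]; cv2.imwrite('pics/topcrop.png',cv2.resize(c,None,fx=2.5,fy=2.5,interpolation=cv2.INTER_CUBIC))
C=cam('top')
for n,u,v,z in [('bottlecap',308,149,.156),('squatcap',233,164,.114),('tallcap',160,217,.117),('pad',376,212,.014),('pan',306,155,.056),('plate',234,167,.06),('nest',165,218,.018)]:
    print(n,onz(C,u,v,z).round(3))
```

```text
bottlecap [ 0.647 -0.112  0.156]
squatcap [0.605 0.135 0.114]
tallcap [0.427 0.375 0.117]
pad [ 0.452 -0.365  0.014]
pan [ 0.647 -0.116  0.056]
plate [0.604 0.135 0.06 ]
nest [0.429 0.379 0.018]
```

View pics/topcrop.png

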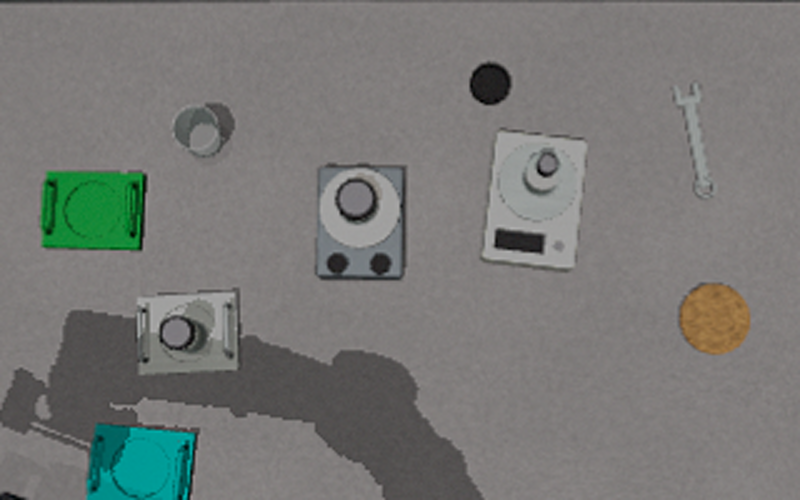

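Run:
```python
from h import *
C=cam('wrist'); s=arm.observe()
R=cv2.Rodrigues(s['ee_rot'])[0]; print(R.round(3))
o,d=ray(C,256,192); print('cam in tool',R.T@(o-s['position']), 'axis in tool',R.T@(d/np.linalg.norm(d)))
print(R.T@(C[2].T@np.array([1,0,0])))
print('tcp px',proj(C,[s['position']]))
for v in (5,120,230): print(v,R.T@(onz(C,256,v,0.1)-s['position']))
# top fits
im=np.load('pics/top0.npy'); T=cam('top')
hsv=cv2.cvtColor(im,cv2.COLOR_BGR2HSV)
m=cv2.inRange(hsv,(5,100,80),(25,255,255)); m[:150]=0; m[:, :330]=0
n,l,st,ce=cv2.connectedComponentsWithStats(m); i=1+np.argmax(st[1:,4]); print('pad',st[i],ce[i],onz(T,*ce[i],.014))
```

```text
[[ 0.339  0.941 -0.   ]
 [ 0.941 -0.339 -0.001]
 [-0.001  0.    -1.   ]]
cam in tool [-0.00053553 -0.07507445 -0.1574146 ] axis in tool [0.00360546 0.26339716 0.96468074]
[ 9.99999842e-01 -2.62682490e-04  4.96404224e-04]
tcp px [[255.82207208 248.03151848]]
5 [ 0.00033657 -0.15787212  0.12610054]
120 [ 0.00043843 -0.06391822  0.12611113]
230 [0.00057811 0.04082612 0.12612291]
pad [362 199  28  28 617] [375.46191248 212.19448947] [ 0.4508811  -0.36278982  0.014     ]
```

```bash
cat >> h.py <<'E'
def go(target,yaw=None):
    "shift/turn in tool axes to put TCP at target with tool down, tool x at world angle yaw(deg)"
    s=arm.observe(); R=cv2.Rodrigues(s['ee_rot'])[0]
    dp=R.T@(np.array(target)-s['position']); out=[dp.round(4).tolist()]
    if yaw is not None:
        a=np.radians(yaw); x=np.array([np.cos(a),np.sin(a),0]); z=np.array([0,0,-1.]); Rt=np.stack([x,np.cross(z,x),z],1)
        out.append(cv2.Rodrigues(R.T@Rt)[0].ravel().round(4).tolist())
    print('go',target,out); return out
E
python3 -c "
from h import *
go([.50,.378,.30],90)"
```

```text
go [0.5, 0.378, 0.3] [[-0.0996, 0.3422, -0.0737], [-0.0001, 0.0012, -0.3458]]
```

```bash
python3 -m pendant '[{"dp":[-0.005,0.02,-0.02],"rotation":[0,0,-0.05],"fingers":-1},{"dp":[-0.02,0.06,-0.05],"rotation":[0,0,-0.12],"fingers":-1},{"dp":[-0.035,0.115,-0.074],"rotation":[0,0,-0.2],"fingers":-1},{"dp":[-0.05,0.17,-0.074],"rotation":[0,0,-0.28],"fingers":-1},{"dp":[-0.065,0.225,-0.074],"rotation":[0,0,-0.346],"fingers":-1},{"dp":[-0.08,0.28,-0.074],"rotation":[0,0,-0.346],"fingers":-1},{"dp":[-0.0936,0.322,-0.074],"rotation":[0,0.001,-0.346],"fingers":-1},{"dp":[-0.0996,0.342,-0.074],"rotation":[0,0.001,-0.346],"fingers":-1},{"dp":[-0.0996,0.342,-0.074],"rotation":[0,0.001,-0.346],"fingers":-1},{"dp":[-0.0996,0.342,-0.074],"rotation":[0,0.001,-0.346],"fingers":-1}]' 20
python3 - <<'E'
from h import *
C=cam('wrist'); im=arm.get_image('wrist'); cv2.imwrite('pics/w1.png',im); np.save('pics/w1.npy',im); np.save('pics/w1c.npy',np.array(C,dtype=object),allow_pickle=True)
s=arm.observe(); print(s['clock'],s['position'],s['ee_rot'])
go([.70,.135,.30],90)
E
```

```text
clock: 1.4
position: [0.4979, 0.3801, 0.3001]
ee_rot: [-2.217, -2.224, 0.001]
force: [-0.9, 1.3, -0.0]
width: 0.999
1.45 [0.49781102 0.38013681 0.3002388 ] [-2.21662444e+00 -2.22444190e+00  5.45696063e-04]
go [0.7, 0.135, 0.3] [[-0.2458, 0.2013, -0.0002], [-0.0012, -0.0007, 0.0035]]
```

View pics/w1.png

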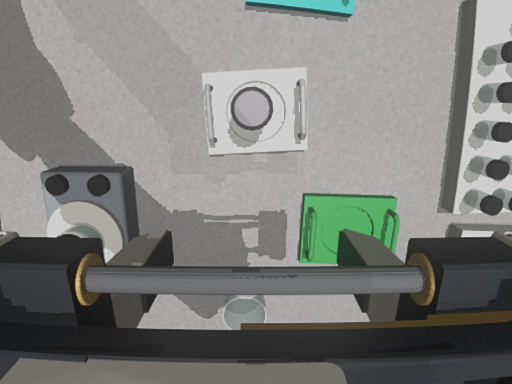

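The wrist picture shows the tall jar's cap at (252,108) in the aluminium nest, whose recess is centred near (255,112). The green decoy is at (347,230) and the stirrer is at the left. Next I'll view the stirrer, balance and pad.

```bash
python3 -m pendant '[{"dp":[-0.03,0.03,0],"rotation":[0,0,0],"fingers":-1},{"dp":[-0.08,0.07,0],"rotation":[0,0,0],"fingers":-1},{"dp":[-0.13,0.11,0],"rotation":[0,0,0],"fingers":-1},{"dp":[-0.18,0.15,0],"rotation":[0,0,0],"fingers":-1},{"dp":[-0.23,0.175,0],"rotation":[0,0,0],"fingers":-1},{"dp":[-0.28,0.19,0],"rotation":[0,0,0],"fingers":-1},{"dp":[-0.33,0.20,0],"rotation":[0,0,0],"fingers":-1},{"dp":[-0.36,0.21,0],"rotation":[0,0,0],"fingers":-1},{"dp":[-0.37,0.21,0],"rotation":[0,0,0],"fingers":-1},{"dp":[-0.37,0.21,0],"rotation":[0,0,0],"fingers":-1}]' 20
python3 - <<'E'
from h import *
C=cam('wrist'); im=arm.get_image('wrist'); cv2.imwrite('pics/w2.png',im); np.save('pics/w2.npy',im); np.save('pics/w2c.npy',np.array(C,dtype=object),allow_pickle=True)
s=arm.observe(); print(s['clock'],s['position'],s['ee_rot'])
E
```

```text
clock: 2.7
position: [0.7087, 0.0125, 0.2997]
ee_rot: [-2.215, -2.225, -0.0]
force: [0.1, 0.2, 0.7]
width: 1.002
2.75 [0.70872951 0.01355808 0.29975369] [-2.21292357e+00 -2.22635650e+00 -8.50205173e-04]
```

View pics/w2.png

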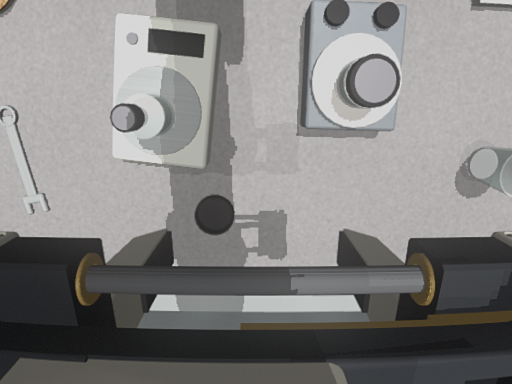

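Run:
```python
from h import *
def crop(n,u,v,h,f,out):
    im=np.load(f'pics/{n}.npy'); u0=max(u-h,0); v0=max(v-h,0)
    return cv2.resize(im[v0:v0+2*h,u0:u0+2*h],(380,380),interpolation=cv2.INTER_CUBIC)
a=np.hstack([crop('w2',158,111,65,1,''),crop('w2',357,80,65,1,'')])
cv2.imwrite('pics/c1.png',a); 
b=crop('w1',255,112,60,1,''); cv2.imwrite('pics/c2.png',b)
```

```text
(no output)
```

View pics/c1.png

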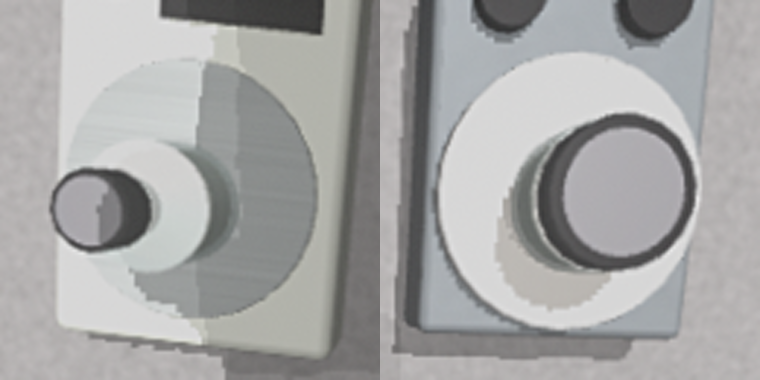

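View pics/c2.png

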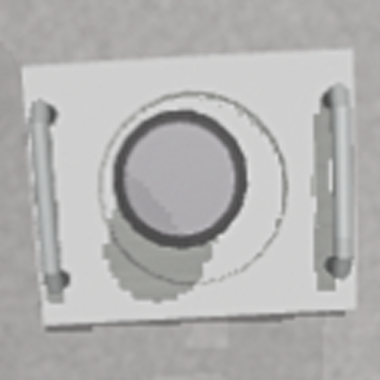

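```bash
cat > m.py <<'E'
from h import *
from scipy.optimize import least_squares
def fit(P,r=None):
    P=np.array(P)[:,:2]; c0=P.mean(0)
    if r: s=least_squares(lambda p:np.hypot(*(P-p).T)-r,c0); return s.x,r,np.sqrt(np.mean(s.fun**2))
    s=least_squares(lambda p:np.hypot(*(P-p[:2]).T)-p[2],[*c0,.03]); return s.x[:2],s.x[2],np.sqrt(np.mean(s.fun**2))
def face(im,C,u,v,h,z,thr=100):
    "inner light face of a dark-rimmed cap: hole in dark mask"
    u0=max(u-h,0);v0=max(v-h,0)
    g=cv2.cvtColor(im,cv2.COLOR_BGR2GRAY)[v0:v+h,u0:u+h]
    m=(g<thr).astype(np.uint8)
    cs,hi=cv2.findContours(m,cv2.RETR_CCOMP,cv2.CHAIN_APPROX_NONE)
    best=None
    for k,c in enumerate(cs):
        if hi[0][k][3]>=0 and len(c)>15 and (best is None or len(c)>len(best)): best=c
    if best is None: print('none'); return
    pts=[onz(C,p[0]+u0,p[1]+v0,z) for p in best.reshape(-1,2)]
    return fit(pts)
E
python3 - <<'E'
from m import *
C1=tuple(np.load('pics/w1c.npy',allow_pickle=True)); C2=tuple(np.load('pics/w2c.npy',allow_pickle=True))
i1=np.load('pics/w1.npy'); i2=np.load('pics/w2.npy')
for t in (90,110,125): print(t,'tall',face(i1,C1,252,108,30,.117,t),'squat',face(i2,C2,374,81,32,.114,t),'bottle',face(i2,C2,125,118,20,.156,t))
def pts(C,u0,v0,s,z,L): return [onz(C,u0+(a+.5)/s-.5,v0+(b+.5)/s-.5,z) for a,b in L]
s=380/130
print('pan',fit(pts(C2,93,46,s,.056,[(318,190),(192,57),(205,318),(284,100),(290,275)])))
print('plate',fit(pts(C2,292,15,s,.06,[(58,190),(200,52),(195,329),(80,110),(90,275),(290,95)])))
s=380/120
print('recess',fit(pts(C1,195,52,s,.018,[(98,190),(193,92),(288,190),(193,284),(125,125),(262,122),(265,252)])))
# nest corners
print('nest corners',np.mean([onz(C1,195+a/s,52+b/s,.018) for a,b in [(22,67),(352,49),(357,307),(44,325)]],0))
E
```

```text
none
90 tall (array([0.42296141, 0.3760882 ]), np.float64(0.020095714199690754), np.float64(0.00035759686487117485)) squat (array([0.60387275, 0.13899065]), np.float64(0.02368158434865019), np.float64(0.0002937861794657023)) bottle None
110 tall (array([0.4234324 , 0.37584208]), np.float64(0.019341932915227792), np.float64(0.00032788517885787137)) squat (array([0.60386267, 0.13905774]), np.float64(0.023221460648229685), np.float64(0.0003105758975015148)) bottle (array([ 0.64239534, -0.11428744]), np.float64(0.011754520974063045), np.float64(0.0002991321694610144))
125 tall (array([0.42348615, 0.37580554]), np.float64(0.019037372201465688), np.float64(0.0003021156079400564)) squat (array([0.60393623, 0.13915128]), np.float64(0.023003879732516542), np.float64(0.00027162471762052695)) bottle (array([ 0.64237747, -0.11424452]), np.float64(0.011436149272336289), np.float64(0.00032149609609022936))
pan (array([ 0.63747855, -0.10921195]), np.float64(0.05495739401474739), np.float64(0.0003579088641465145))
plate (array([0.59955201, 0.13653911]), np.float64(0.0556485128287749), np.float64(0.0012991592417830608))
recess (array([0.42849842, 0.38095841]), np.float64(0.04067559126453576), np.float64(0.0003967765873732568))
nest corners [0.42869345 0.38139777 0.018     ]
```

```bash
python3 -c "
from h import *
go([.6424,-.1143,.20],90);go([.6424,-.1143,.126],90)"
```

```text
go [0.6424, -0.1143, 0.2] [[-0.1277, -0.067, 0.0996], [-0.0014, -0.0022, 0.0061]]
go [0.6424, -0.1143, 0.126] [[-0.1278, -0.0669, 0.1736], [-0.0014, -0.0022, 0.0061]]
```

```bash
python3 -m pendant '[{"dp":[-0.03,-0.015,0.01],"rotation":[0,-0.002,0.006],"fingers":-1},{"dp":[-0.075,-0.04,0.04],"rotation":[0,-0.002,0.006],"fingers":-1},{"dp":[-0.115,-0.06,0.075],"rotation":[-0.001,-0.002,0.006],"fingers":-1},{"dp":[-0.1277,-0.067,0.0996],"rotation":[-0.001,-0.002,0.006],"fingers":-1},{"dp":[-0.1277,-0.067,0.1],"rotation":[-0.001,-0.002,0.006],"fingers":-1},{"dp":[-0.1277,-0.067,0.1],"rotation":[-0.001,-0.002,0.006],"fingers":-1}]' 20
python3 - <<'E'
from m import *
C=cam('wrist'); im=arm.get_image('wrist'); cv2.imwrite('pics/w3.png',im)
s=arm.observe(); print(s['clock'],s['position'],s['ee_rot'],proj(C,[[.6424,-.1143,.156]]))
go([.6424,-.1143,.126],90)
E
```

```text
clock: 3.5
position: [0.6437, -0.1115, 0.2007]
ee_rot: [-2.218, -2.225, -0.003]
force: [0.4, -0.0, 0.3]
width: 1.001
3.55 [ 0.64390712 -0.11175747  0.20093938] [2.21746484 2.22455777 0.00340907] [[251.25119518 218.25642831]]
go [0.6424, -0.1143, 0.126] [[-0.0026, -0.0017, 0.0749], [0.002, -0.0011, 0.0032]]
```

View pics/w3.png

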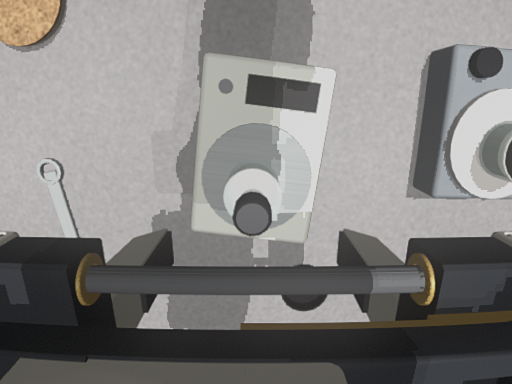

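The bottle cap is at (252,214), against a predicted (251,218), so it is between the fingers. The pad shows at upper left. Descending and closing.

```bash
python3 -m pendant '[{"dp":[-0.0026,-0.0017,0.02],"rotation":[0.002,-0.001,0.003],"fingers":-1},{"dp":[-0.0026,-0.0017,0.045],"rotation":[0.002,-0.001,0.003],"fingers":-1},{"dp":[-0.0026,-0.0017,0.068],"rotation":[0.002,-0.001,0.003],"fingers":-1},{"dp":[-0.0026,-0.0017,0.075],"rotation":[0.002,-0.001,0.003],"fingers":-1},{"dp":[-0.0026,-0.0017,0.075],"rotation":[0.002,-0.001,0.003],"fingers":-1},{"dp":[-0.0026,-0.0017,0.075],"rotation":[0.002,-0.001,0.003],"fingers":1},{"dp":[-0.0026,-0.0017,0.075],"rotation":[0.002,-0.001,0.003],"fingers":1},{"dp":[-0.0026,-0.0017,0.075],"rotation":[0.002,-0.001,0.003],"fingers":1},{"dp":[-0.0026,-0.0017,0.075],"rotation":[0.002,-0.001,0.003],"fingers":1},{"dp":[-0.0026,-0.0017,0.075],"rotation":[0.002,-0.001,0.003],"fingers":1},{"dp":[-0.0026,-0.0017,0.075],"rotation":[0.002,-0.001,0.003],"fingers":1},{"dp":[-0.0026,-0.0017,0.075],"rotation":[0.002,-0.001,0.003],"fingers":1}]' 20
python3 -c "
from h import *
C=cam('wrist'); im=arm.get_image('wrist'); cv2.imwrite('pics/w4.png',im)
s=arm.observe(); print(s['clock'],s['position'],s['ee_rot'],s['width']*.092)
go([.6424,-.1143,.20],90)
go([.452,-.363,.20],90)"
```

```text
clock: 5.05
position: [0.6423, -0.1143, 0.1259]
ee_rot: [-2.221, -2.222, -0.0]
force: [-0.5, 0.4, -0.9]
width: 0.298
5.1 [ 0.64228928 -0.11423198  0.12588656] [-2.22093291e+00 -2.22161620e+00  8.40391486e-05] 0.02734688744393311
go [0.6424, -0.1143, 0.2] [[-0.0001, 0.0001, -0.0741], [-0.0002, -0.0001, 0.0003]]
go [0.452, -0.363, 0.2] [[-0.2487, -0.1904, -0.0741], [-0.0002, -0.0001, 0.0003]]
```

View pics/w4.png

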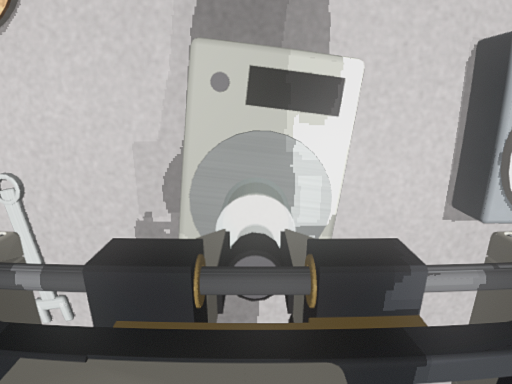

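Gripped, with the opening at 27 mm on the 28 mm cap. Lifting and moving towards the pad.

```bash
python3 -m pendant '[{"dp":[0,0,-0.008],"rotation":[0,0,0],"fingers":1},{"dp":[0,0,-0.025],"rotation":[0,0,0],"fingers":1},{"dp":[0,0,-0.05],"rotation":[0,0,0],"fingers":1},{"dp":[-0.01,-0.008,-0.07],"rotation":[0,0,0],"fingers":1},{"dp":[-0.03,-0.023,-0.074],"rotation":[0,0,0],"fingers":1},{"dp":[-0.06,-0.046,-0.074],"rotation":[0,0,0],"fingers":1},{"dp":[-0.095,-0.073,-0.074],"rotation":[0,0,0],"fingers":1},{"dp":[-0.13,-0.1,-0.074],"rotation":[0,0,0],"fingers":1},{"dp":[-0.165,-0.126,-0.074],"rotation":[0,0,0],"fingers":1},{"dp":[-0.198,-0.151,-0.074],"rotation":[0,0,0],"fingers":1},{"dp":[-0.222,-0.17,-0.074],"rotation":[0,0,0],"fingers":1},{"dp":[-0.238,-0.182,-0.07],"rotation":[0,0,0],"fingers":1},{"dp":[-0.2487,-0.19,-0.06],"rotation":[0,0,0],"fingers":1},{"dp":[-0.2487,-0.19,-0.05],"rotation":[0,0,0],"fingers":1},{"dp":[-0.2487,-0.19,-0.05],"rotation":[0,0,0],"fingers":1}]'
python3 -c "
from h import *
C=cam('wrist'); im=arm.get_image('wrist'); cv2.imwrite('pics/w5.png',im)
s=arm.observe(); print(s['clock'],s['position'],s['ee_rot'],s['width']*.092)
print(proj(C,[[.451,-.363,.014]]))
go([.451,-.363,.084],90)"
```

```text
clock: 6.98
position: [0.4521, -0.3618, 0.1746]
ee_rot: [-2.218, -2.221, 0.0]
force: [0.1, -0.4, -0.8]
width: 0.3
7.025 [ 0.45267566 -0.36184122  0.17517999] [-2.21838739e+00 -2.22212876e+00 -2.63010460e-04] 0.027315633063224334
[[253.70437387 180.59670462]]
go [0.451, -0.363, 0.084] [[-0.0013, -0.0016, 0.0912], [-0.0011, -0.0013, 0.0017]]
```

View pics/w5.png

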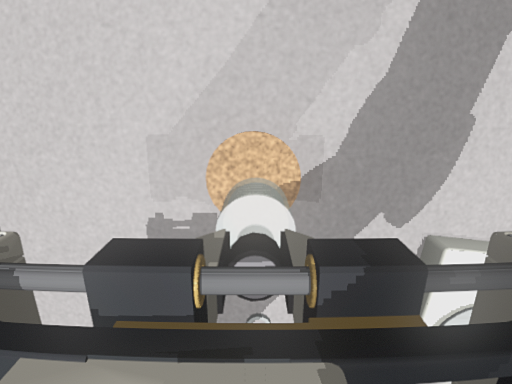

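The pad's centre is near (253,178), against a predicted (254,181), so the position is good. Lowering gently.

```bash
python3 -m pendant '[{"dp":[-0.001,-0.001,0.02],"rotation":[-0.001,-0.001,0.002],"fingers":1},{"dp":[-0.001,-0.001,0.045],"rotation":[-0.001,-0.001,0.002],"fingers":1},{"dp":[-0.001,-0.001,0.068],"rotation":[-0.001,-0.001,0.002],"fingers":1},{"dp":[-0.001,-0.001,0.08],"rotation":[-0.001,-0.001,0.002],"fingers":1},{"dp":[-0.001,-0.001,0.086],"rotation":[-0.001,-0.001,0.002],"fingers":1},{"dp":[-0.001,-0.001,0.089],"rotation":[-0.001,-0.001,0.002],"fingers":1},{"dp":[-0.001,-0.001,0.09],"rotation":[-0.001,-0.001,0.002],"fingers":1},{"dp":[-0.001,-0.001,0.0905],"rotation":[-0.001,-0.001,0.002],"fingers":1}]'; python3 -c "
from h import *
go([.451,-.363,.084],90)"
```

```text
clock: 8.02
position: [0.4518, -0.3629, 0.0851]
ee_rot: [2.222, 2.221, 0.001]
force: [-0.3, 0.9, -1.1]
width: 0.298
go [0.451, -0.363, 0.084] [[-0.0001, -0.0008, 0.0011], [0.0006, 0.0001, -0.0004]]
```

Lowering in half-millimetre steps until contact shows in the force.

```bash
python3 -m pendant '[{"dp":[0,0,0.0005],"rotation":[0,0,0],"fingers":1},{"dp":[0,0,0.001],"rotation":[0,0,0],"fingers":1},{"dp":[0,0,0.0013],"rotation":[0,0,0],"fingers":1},{"dp":[0,0,0.0013],"rotation":[0,0,0],"fingers":1}]'
```

```text
clock: 8.52
position: [0.4519, -0.3629, 0.0839]
ee_rot: [2.221, 2.221, 0.001]
force: [-0.0, -0.2, -0.6]
width: 0.296
```

```bash
python3 -m pendant '[{"dp":[0,0,0.0005],"rotation":[0,0,0],"fingers":1},{"dp":[0,0,0.0008],"rotation":[0,0,0],"fingers":1},{"dp":[0,0,0.0008],"rotation":[0,0,0],"fingers":1}]'
```

```text
clock: 8.9
position: [0.4522, -0.363, 0.0838]
ee_rot: [2.221, 2.22, 0.001]
force: [-0.9, 1.9, 7.5]
width: 0.291
```

Contact at 7.5 N. Opening and rising, then on to the squat jar.

```bash
python3 -m pendant '[{"dp":[0,0,0],"rotation":[0,0,0],"fingers":0.3},{"dp":[0,0,0],"rotation":[0,0,0],"fingers":0.1},{"dp":[0,0,0],"rotation":[0,0,0],"fingers":-1},{"dp":[0,0,0],"rotation":[0,0,0],"fingers":-1},{"dp":[0,0,-0.01],"rotation":[0,0,0],"fingers":-1},{"dp":[0,0,-0.04],"rotation":[0,0,0],"fingers":-1},{"dp":[0,0.02,-0.09],"rotation":[0,0,0],"fingers":-1},{"dp":[0,0.05,-0.12],"rotation":[0,0,0],"fingers":-1},{"dp":[0,0.06,-0.12],"rotation":[0,0,0],"fingers":-1},{"dp":[0,0.06,-0.12],"rotation":[0,0,0],"fingers":-1}]'
python3 - <<'E'
from m import *
C=cam('wrist'); im=arm.get_image('wrist'); cv2.imwrite('pics/w6.png',im)
s=arm.observe(); print(s['clock'],s['position'],s['width'])
u,v=proj(C,[[.452,-.363,.114]])[0].astype(int);print(u,v)
print(face(im,C,u,v,30,.114,110))
go([.604,.139,.21],90)
E
```

```text
clock: 10.15
position: [0.5121, -0.3625, 0.2034]
ee_rot: [2.22, 2.222, 0.001]
force: [-1.6, -0.0, -0.3]
width: 0.999
10.2 [ 0.51098862 -0.36265346  0.20287327] 0.9994952023741159
254 127
(array([ 0.45195968, -0.36280104]), np.float64(0.011786096357462089), np.float64(0.00020802138466813913))
go [0.604, 0.139, 0.21] [[0.5017, 0.0929, -0.0069], [-0.0005, -0.0005, -0.0003]]
```

View pics/w6.png

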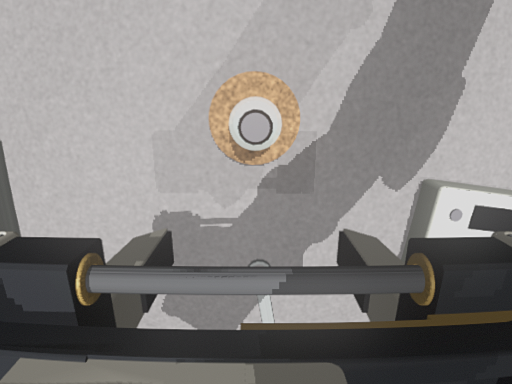

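The bottle stands upright on the pad, with its cap at (255,126), matching the release position. Now the squat jar.

```bash
python3 -m pendant '[{"dp":[0.02,0.004,-0.007],"rotation":[0,0,0],"fingers":-1},{"dp":[0.07,0.014,-0.007],"rotation":[0,0,0],"fingers":-1},{"dp":[0.13,0.025,-0.007],"rotation":[0,0,0],"fingers":-1},{"dp":[0.19,0.036,-0.007],"rotation":[0,0,0],"fingers":-1},{"dp":[0.25,0.047,-0.007],"rotation":[0,0,0],"fingers":-1},{"dp":[0.31,0.058,-0.007],"rotation":[0,0,0],"fingers":-1},{"dp":[0.37,0.069,-0.007],"rotation":[0,0,0],"fingers":-1},{"dp":[0.43,0.08,-0.007],"rotation":[0,0,0],"fingers":-1},{"dp":[0.475,0.088,-0.003],"rotation":[0,0,0],"fingers":-1},{"dp":[0.5017,0.0929,0],"rotation":[0,0,0],"fingers":-1},{"dp":[0.5017,0.0929,0],"rotation":[0,0,0],"fingers":-1},{"dp":[0.5017,0.0929,0],"rotation":[0,0,0],"fingers":-1}]'
python3 - <<'E'
from m import *
C=cam('wrist'); im=arm.get_image('wrist'); cv2.imwrite('pics/w7.png',im)
s=arm.observe(); print(s['clock'],s['position'],s['width'])
print(proj(C,[[.604,.139,.114],[.5996,.1365,.06]]))
go([.604,.139,.072],90)
E
```

```text
clock: 11.7
position: [0.6032, 0.1384, 0.203]
ee_rot: [-2.222, -2.22, 0.002]
force: [0.3, 0.1, 0.8]
width: 1.001
11.75 [0.60353523 0.13779243 0.20318286] 0.9984402460495196
[[256.0955218 202.3381547]
 [253.3884524 182.0433404]]
go [0.604, 0.139, 0.072] [[0.0012, 0.0006, 0.1312], [-0.0008, 0.0003, -0.0017]]
```

View pics/w7.png

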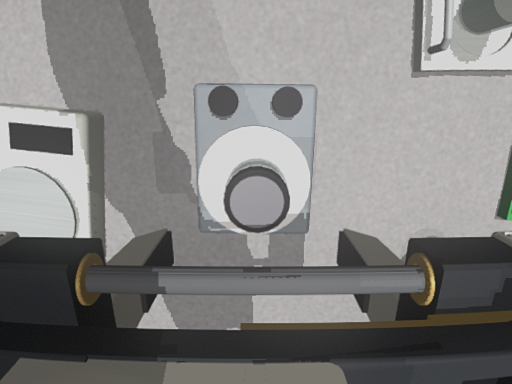

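The squat cap's face is centred at (257,200), against a predicted (256,202), and the plate at (254,182). Descending to grip the glass.

```bash
python3 -m pendant '[{"dp":[0.0012,0.0003,0.03],"rotation":[0,0,-0.002],"fingers":-1},{"dp":[0.0012,0.0003,0.07],"rotation":[0,0,-0.002],"fingers":-1},{"dp":[0.0012,0.0003,0.105],"rotation":[0,0,-0.002],"fingers":-1},{"dp":[0.0012,0.0003,0.125],"rotation":[0,0,-0.002],"fingers":-1},{"dp":[0.0012,0.0003,0.131],"rotation":[0,0,-0.002],"fingers":-1},{"dp":[0.0012,0.0003,0.131],"rotation":[0,0,-0.002],"fingers":-1},{"dp":[0.0012,0.0003,0.131],"rotation":[0,0,-0.002],"fingers":1},{"dp":[0.0012,0.0003,0.131],"rotation":[0,0,-0.002],"fingers":1},{"dp":[0.0012,0.0003,0.131],"rotation":[0,0,-0.002],"fingers":1},{"dp":[0.0012,0.0003,0.131],"rotation":[0,0,-0.002],"fingers":1},{"dp":[0.0012,0.0003,0.131],"rotation":[0,0,-0.002],"fingers":1}]' 25
python3 - <<'E'
from m import *
s=arm.observe(); print(s['clock'],s['position'],s['width']*.092)
p=s['position']
go([p[0],p[1],.14],90); go([.6375,-.1095,.14],90)
E
```

```text
clock: 13.12
position: [0.6038, 0.1391, 0.0724]
ee_rot: [-2.221, -2.222, 0.001]
force: [-0.6, -1.0, 3.2]
width: 0.627
13.125 [0.60384491 0.13907135 0.07243466] 0.05771913772606945
go [np.float64(0.6038449078460773), np.float64(0.13907135294805148), 0.14] [[-0.0, -0.0, -0.0676], [-0.0005, 0.0001, 0.0003]]
go [0.6375, -0.1095, 0.14] [[-0.2486, 0.0336, -0.0676], [-0.0005, 0.0001, 0.0003]]
```

```bash
python3 -m pendant '[{"dp":[0,0,-0.008],"rotation":[0,0,0],"fingers":1},{"dp":[0,0,-0.025],"rotation":[0,0,0],"fingers":1},{"dp":[-0.01,0.001,-0.05],"rotation":[0,0,0],"fingers":1},{"dp":[-0.035,0.005,-0.065],"rotation":[0,0,0],"fingers":1},{"dp":[-0.075,0.01,-0.068],"rotation":[0,0,0],"fingers":1},{"dp":[-0.12,0.016,-0.068],"rotation":[0,0,0],"fingers":1},{"dp":[-0.165,0.022,-0.068],"rotation":[0,0,0],"fingers":1},{"dp":[-0.205,0.028,-0.068],"rotation":[0,0,0],"fingers":1},{"dp":[-0.235,0.032,-0.068],"rotation":[0,0,0],"fingers":1},{"dp":[-0.2486,0.0336,-0.06],"rotation":[0,0,0],"fingers":1},{"dp":[-0.2486,0.0336,-0.05],"rotation":[0,0,0],"fingers":1},{"dp":[-0.2486,0.0336,-0.05],"rotation":[0,0,0],"fingers":1},{"dp":[-0.2486,0.0336,-0.05],"rotation":[0,0,0],"fingers":1}]'
python3 - <<'E'
from m import *
C=cam('wrist'); im=arm.get_image('wrist'); cv2.imwrite('pics/w8.png',im)
s=arm.observe(); print(s['clock'],s['position'],s['width']*.092)
print(proj(C,[[.6375,-.1092,.056],[.5825,-.1092,.056],[.6375,-.1642,.056],[.6375,-.0542,.056]]))
go([.6375,-.1092,.0684],90)
E
```

```text
clock: 14.75
position: [0.6376, -0.1076, 0.1223]
ee_rot: [-2.218, -2.223, 0.0]
force: [-0.2, -0.1, -1.1]
width: 0.624
14.8 [ 0.63771951 -0.1079608   0.12254445] 0.05777800971517188
[[253.13975376 210.07560121]
 [253.25461768 136.45202414]
 [180.7011034  209.82404468]
 [325.58476853 210.20912466]]
go [0.6375, -0.1092, 0.0684] [[-0.0013, -0.0002, 0.0541], [-0.0005, -0.0005, 0.0023]]
```

View pics/w8.png

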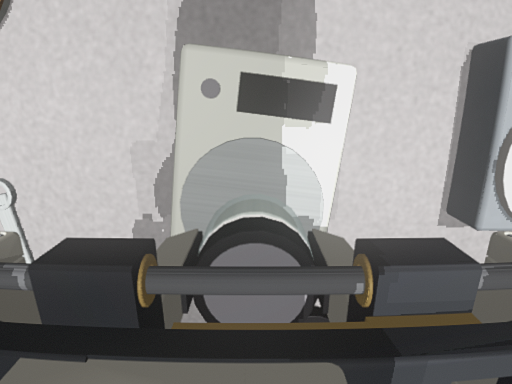

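The pan's edges at 181, 325 and top row 137 match the prediction. Lowering.

```bash
python3 -m pendant '[{"dp":[-0.001,0,0.015],"rotation":[0,0,0.002],"fingers":1},{"dp":[-0.0013,0,0.033],"rotation":[0,0,0.002],"fingers":1},{"dp":[-0.0013,0,0.045],"rotation":[0,0,0.002],"fingers":1},{"dp":[-0.0013,0,0.051],"rotation":[0,0,0.002],"fingers":1},{"dp":[-0.0013,0,0.053],"rotation":[0,0,0.002],"fingers":1},{"dp":[-0.0013,0,0.0535],"rotation":[0,0,0.002],"fingers":1},{"dp":[-0.0013,0,0.0538],"rotation":[0,0,0.002],"fingers":1}]'
```

```text
clock: 15.68
position: [0.6381, -0.1093, 0.0693]
ee_rot: [2.221, 2.222, 0.001]
force: [0.3, 0.1, -1.0]
width: 0.63
```

```bash
python3 -m pendant '[{"dp":[0,0,0.0003],"rotation":[0,0,0],"fingers":1},{"dp":[0,0,0.0006],"rotation":[0,0,0],"fingers":1},{"dp":[0,0,0.0008],"rotation":[0,0,0],"fingers":1}]'
```

```text
clock: 16.05
position: [0.6381, -0.1093, 0.0685]
ee_rot: [2.221, 2.222, 0.001]
force: [-1.1, 0.3, -1.2]
width: 0.624
```

```bash
python3 -m pendant '[{"dp":[0,0,0.0004],"rotation":[0,0,0],"fingers":1},{"dp":[0,0,0.0007],"rotation":[0,0,0],"fingers":1},{"dp":[0,0,0.0007],"rotation":[0,0,0],"fingers":1}]'
```

```text
clock: 16.42
position: [0.6381, -0.1093, 0.0684]
ee_rot: [2.221, 2.221, 0.001]
force: [-2.6, -0.2, 6.2]
width: 0.626
```

Contact at 6 N. Releasing, lifting and backing off to check.

```bash
python3 -m pendant '[{"dp":[0,0,0],"rotation":[0,0,0],"fingers":-0.4},{"dp":[0,0,0],"rotation":[0,0,0],"fingers":-0.6},{"dp":[0,0,0],"rotation":[0,0,0],"fingers":-1},{"dp":[0,0,0],"rotation":[0,0,0],"fingers":-1},{"dp":[0,0,-0.015],"rotation":[0,0,0],"fingers":-1},{"dp":[0,0,-0.05],"rotation":[0,0,0],"fingers":-1},{"dp":[0,0,-0.1],"rotation":[0,0,0],"fingers":-1},{"dp":[0.02,0.03,-0.14],"rotation":[0,0,0],"fingers":-1},{"dp":[0.05,0.05,-0.16],"rotation":[0,0,0],"fingers":-1},{"dp":[0.05,0.05,-0.16],"rotation":[0,0,0],"fingers":-1},{"dp":[0.05,0.05,-0.16],"rotation":[0,0,0],"fingers":-1}]'
python3 - <<'E'
from m import *
C=cam('wrist'); im=arm.get_image('wrist'); cv2.imwrite('pics/w9.png',im)
s=arm.observe(); print(s['clock'],s['position'],s['width'])
u,v=proj(C,[[.638,-.109,.110]])[0].astype(int);print(u,v)
print(face(im,C,u,v,42,.110,110))
go([.4235,.376,.21],90)
E
```

```text
clock: 17.8
position: [0.6875, -0.0598, 0.2288]
ee_rot: [2.221, 2.221, 0.0]
force: [-0.5, -0.8, -0.1]
width: 1.005
17.85 [ 0.68721928 -0.06049138  0.22834939] 1.0000472125090958
199 137
(array([ 0.638098  , -0.10992223]), np.float64(0.02209847504014846), np.float64(0.0003028122784590372))
go [0.4235, 0.376, 0.21] [[0.4363, -0.2641, 0.0182], [-0.0002, 0.0004, -0.0008]]
```

View pics/w9.png

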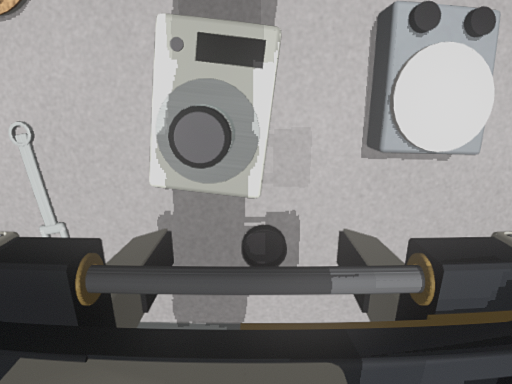

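The squat jar stands on the pan with its cap at (199,137). The pan circle spans about 155–259 by 78–183. The plate is now clear at (443,96), so I'll fit both.

Run:
```python
from m import *
C=cam('wrist'); im=cv2.imread('pics/w9.png')
g=cv2.cvtColor(im,cv2.COLOR_BGR2GRAY)
for t in (190,205,220):
    m=(g>t).astype(np.uint8); m[:,:385]=0; m[165:]=0
    cs,_=cv2.findContours(m,cv2.RETR_EXTERNAL,cv2.CHAIN_APPROX_NONE); c=max(cs,key=cv2.contourArea)
    print('plate',t,fit([onz(C,*p,.06) for p in c.reshape(-1,2)]), c[:,0,0].max())
cv2.imwrite('pics/c3.png',cv2.resize(im[60:200,140:280],(560,560),interpolation=cv2.INTER_CUBIC))
```

```text
plate 190 (array([0.59999834, 0.13580111]), np.float64(0.05492069788053308), np.float64(0.0003283209610795628)) 494
plate 205 (array([0.60003039, 0.13559414]), np.float64(0.054500724323040865), np.float64(0.00033603110608557477)) 493
plate 220 (array([0.66832208, 0.14186233]), np.float64(0.019986333185469798), np.float64(8.67119698266805e-09)) 431
```

View pics/c3.png

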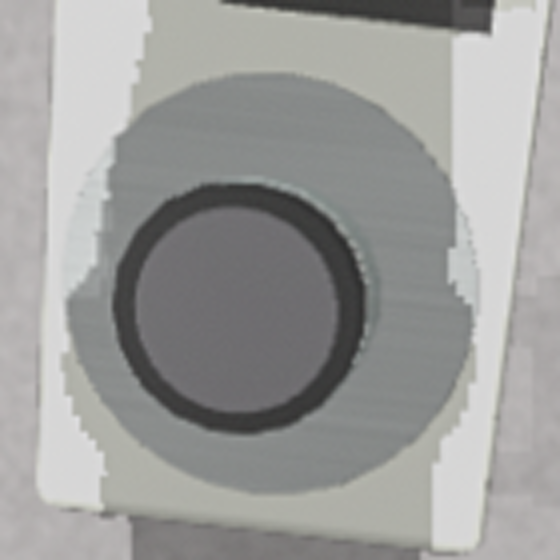

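Run:
```python
from m import *
C=cam('wrist')
print(fit([onz(C,140+(a+.5)/4-.5,60+(b+.5)/4-.5,.056) for a,b in [(265,71),(270,494),(66,290),(478,285),(150,110),(395,115),(100,388),(440,400)]]))
```

```text
(array([ 0.636825  , -0.11051631]), np.float64(0.05402040201655787), np.float64(0.0006116927235862479))
```

The jar is about 1.5 mm from the pan's centre. Now the tall jar.

```bash
python3 -m pendant '[{"dp":[0.025,-0.015,0],"rotation":[0,0,0],"fingers":-1},{"dp":[0.075,-0.045,0],"rotation":[0,0,0],"fingers":-1},{"dp":[0.125,-0.075,0],"rotation":[0,0,0],"fingers":-1},{"dp":[0.175,-0.105,0],"rotation":[0,0,0],"fingers":-1},{"dp":[0.225,-0.135,0],"rotation":[0,0,0],"fingers":-1},{"dp":[0.275,-0.165,0.005],"rotation":[0,0,0],"fingers":-1},{"dp":[0.325,-0.195,0.01],"rotation":[0,0,0],"fingers":-1},{"dp":[0.375,-0.225,0.018],"rotation":[0,0,0],"fingers":-1},{"dp":[0.415,-0.25,0.018],"rotation":[0,0,0],"fingers":-1},{"dp":[0.4363,-0.2641,0.018],"rotation":[0,0,0],"fingers":-1},{"dp":[0.4363,-0.2641,0.018],"rotation":[0,0,0],"fingers":-1},{"dp":[0.4363,-0.2641,0.018],"rotation":[0,0,0],"fingers":-1}]'
python3 - <<'E'
from m import *
C=cam('wrist'); im=arm.get_image('wrist'); cv2.imwrite('pics/w10.png',im)
s=arm.observe(); print(s['clock'],s['position'],s['width'])
q=proj(C,[[.4233,.376,.117],[.4285,.381,.018]]);print(q)
u,v=q[0].astype(int); print(face(im,C,u,v,34,.117,110))
go([.4233,.376,.070],90)
E
```

```text
clock: 19.35
position: [0.4245, 0.3741, 0.21]
ee_rot: [2.224, 2.217, -0.002]
force: [-0.0, 0.2, -0.4]
width: 1.003
19.4 [0.42470509 0.37401579 0.21011589] 1.001517330838614
[[257.70537325 198.57497496]
 [261.46264433 178.43717155]]
(array([0.42356274, 0.37593166]), np.float64(0.01887270782444203), np.float64(0.00021640578272031966))
go [0.4233, 0.376, 0.07] [[0.0022, -0.0014, 0.1401], [0.0002, 0.0015, -0.0036]]
```

View pics/w10.png

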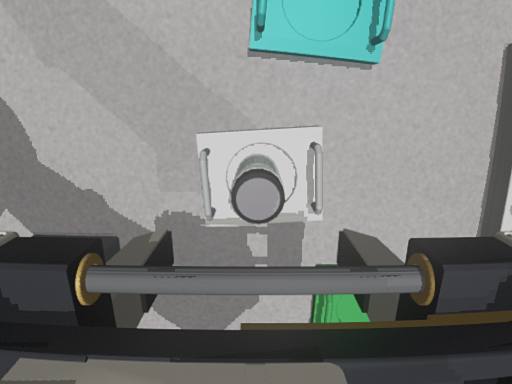

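The tall cap at (258,195) fits at (0.4236, 0.3759), consistent with the earlier fit. The nest is silver, and the decoys are the turquoise one above and the green one below right. Descending.

```bash
python3 -m pendant '[{"dp":[0.002,-0.001,0.03],"rotation":[0,0.001,-0.004],"fingers":-1},{"dp":[0.002,-0.0012,0.07],"rotation":[0,0.001,-0.004],"fingers":-1},{"dp":[0.002,-0.0012,0.11],"rotation":[0,0.001,-0.004],"fingers":-1},{"dp":[0.002,-0.0012,0.133],"rotation":[0,0.001,-0.004],"fingers":-1},{"dp":[0.002,-0.0012,0.14],"rotation":[0,0.001,-0.004],"fingers":-1},{"dp":[0.002,-0.0012,0.14],"rotation":[0,0.001,-0.004],"fingers":-1},{"dp":[0.002,-0.0012,0.14],"rotation":[0,0.001,-0.004],"fingers":1},{"dp":[0.002,-0.0012,0.14],"rotation":[0,0.001,-0.004],"fingers":1},{"dp":[0.002,-0.0012,0.14],"rotation":[0,0.001,-0.004],"fingers":1},{"dp":[0.002,-0.0012,0.14],"rotation":[0,0.001,-0.004],"fingers":1},{"dp":[0.002,-0.0012,0.14],"rotation":[0,0.001,-0.004],"fingers":1},{"dp":[0.002,-0.0012,0.14],"rotation":[0,0.001,-0.004],"fingers":1}]' 25
python3 - <<'E'
from m import *
s=arm.observe(); print(s['clock'],s['position'],s['width']*.092)
p=s['position']
go([p[0],p[1],.19],90); go([.600,.1358,.19],90)
E
```

```text
clock: 20.9
position: [0.4235, 0.3759, 0.0702]
ee_rot: [2.221, 2.222, -0.0]
force: [-0.6, -0.3, 1.4]
width: 0.522
20.9 [0.42354917 0.37593152 0.07018942] 0.04797940301306269
go [np.float64(0.42354917036487905), np.float64(0.37593151690976057), 0.19] [[-0.0, 0.0, -0.1198], [0.0003, 0.0003, 0.0005]]
go [0.6, 0.1358, 0.19] [[-0.2403, 0.1764, -0.1197], [0.0003, 0.0003, 0.0005]]
```

```bash
python3 -m pendant '[{"dp":[0,0,-0.008],"rotation":[0,0,0],"fingers":1},{"dp":[0,0,-0.025],"rotation":[0,0,0],"fingers":1},{"dp":[0,0,-0.055],"rotation":[0,0,0],"fingers":1},{"dp":[0,0,-0.09],"rotation":[0,0,0],"fingers":1},{"dp":[-0.012,0.009,-0.112],"rotation":[0,0,0],"fingers":1},{"dp":[-0.036,0.026,-0.12],"rotation":[0,0,0],"fingers":1},{"dp":[-0.07,0.051,-0.12],"rotation":[0,0,0],"fingers":1},{"dp":[-0.108,0.079,-0.12],"rotation":[0,0,0],"fingers":1},{"dp":[-0.145,0.106,-0.12],"rotation":[0,0,0],"fingers":1},{"dp":[-0.18,0.132,-0.12],"rotation":[0,0,0],"fingers":1},{"dp":[-0.21,0.154,-0.12],"rotation":[0,0,0],"fingers":1},{"dp":[-0.23,0.169,-0.115],"rotation":[0,0,0],"fingers":1},{"dp":[-0.2403,0.1764,-0.105],"rotation":[0,0,0],"fingers":1},{"dp":[-0.2403,0.1764,-0.1],"rotation":[0,0,0],"fingers":1},{"dp":[-0.2403,0.1764,-0.1],"rotation":[0,0,0],"fingers":1},{"dp":[-0.2403,0.1764,-0.1],"rotation":[0,0,0],"fingers":1}]'
python3 - <<'E'
from m import *
C=cam('wrist'); im=arm.get_image('wrist'); cv2.imwrite('pics/w11.png',im)
s=arm.observe(); print(s['clock'],s['position'],s['width']*.092)
print(proj(C,[[.6,.1358,.06],[.544,.1358,.06],[.6,.0798,.06],[.6,.1918,.06]]))
go([.6,.1358,.1182],90)
E
```

```text
clock: 22.9
position: [0.5995, 0.1371, 0.1705]
ee_rot: [-2.219, -2.224, -0.0]
force: [0.5, -0.1, -2.2]
width: 0.52
22.95 [0.5996994  0.13697067 0.17065886] 0.047574491155703835
[[253.66131488 194.78390745]
 [253.77594894 131.08017542]
 [191.12390502 194.62664565]
 [316.20557593 194.95008123]]
go [0.6, 0.1358, 0.1182] [[-0.0012, 0.0003, 0.0525], [0.0005, -0.0002, 0.0021]]
```

View pics/w11.png

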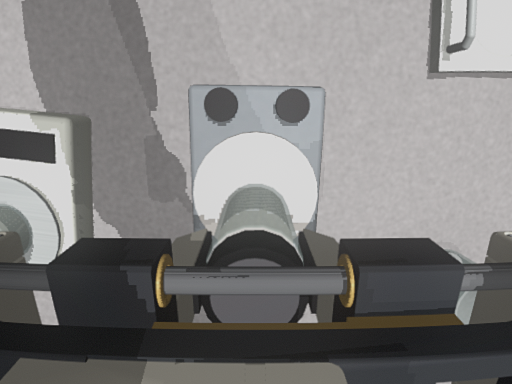

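The plate's edges at 193, 318 and top row 132 agree within about 1.5 mm. Aiming at y = 0.1365 and lowering.

```bash
python3 -m pendant '[{"dp":[-0.0004,0.0003,0.015],"rotation":[0,0,0.002],"fingers":1},{"dp":[-0.0005,0.0003,0.033],"rotation":[0,0,0.002],"fingers":1},{"dp":[-0.0005,0.0003,0.044],"rotation":[0,0,0.002],"fingers":1},{"dp":[-0.0005,0.0003,0.049],"rotation":[0,0,0.002],"fingers":1},{"dp":[-0.0005,0.0003,0.051],"rotation":[0,0,0.002],"fingers":1},{"dp":[-0.0005,0.0003,0.0518],"rotation":[0,0,0.002],"fingers":1},{"dp":[-0.0005,0.0003,0.0518],"rotation":[0,0,0.002],"fingers":1}]'
```

```text
clock: 23.82
position: [0.6003, 0.1365, 0.1192]
ee_rot: [2.221, 2.221, 0.002]
force: [-0.2, -0.9, -1.9]
width: 0.518
```

```bash
python3 -m pendant '[{"dp":[0,0,0.0003],"rotation":[0,0,0],"fingers":1},{"dp":[0,0,0.0006],"rotation":[0,0,0],"fingers":1},{"dp":[0,0,0.0006],"rotation":[0,0,0],"fingers":1}]'
```

```text
clock: 24.2
position: [0.6003, 0.1365, 0.1187]
ee_rot: [2.221, 2.221, 0.002]
force: [-0.8, 1.1, -1.7]
width: 0.516
```

```bash
python3 -m pendant '[{"dp":[0,0,0.0004],"rotation":[0,0,0],"fingers":1},{"dp":[0,0,0.0008],"rotation":[0,0,0],"fingers":1},{"dp":[0,0,0.0008],"rotation":[0,0,0],"fingers":1}]'
```

```text
clock: 24.58
position: [0.6004, 0.1366, 0.1182]
ee_rot: [2.221, 2.221, 0.002]
force: [0.1, 0.1, 2.8]
width: 0.514
```

Contact at about 4.5 N relative. Releasing and rising.

```bash
python3 -m pendant '[{"dp":[0,0,0.0002],"rotation":[0,0,0],"fingers":-0.2},{"dp":[0,0,0.0002],"rotation":[0,0,0],"fingers":-0.4},{"dp":[0,0,0],"rotation":[0,0,0],"fingers":-1},{"dp":[0,0,0],"rotation":[0,0,0],"fingers":-1},{"dp":[0,0,-0.015],"rotation":[0,0,0],"fingers":-1},{"dp":[0,0,-0.05],"rotation":[0,0,0],"fingers":-1},{"dp":[0,0,-0.1],"rotation":[0,0,0],"fingers":-1},{"dp":[-0.02,0.03,-0.13],"rotation":[0,0,0],"fingers":-1},{"dp":[-0.05,0.06,-0.14],"rotation":[0,0,0],"fingers":-1},{"dp":[-0.05,0.06,-0.14],"rotation":[0,0,0],"fingers":-1},{"dp":[-0.05,0.06,-0.14],"rotation":[0,0,0],"fingers":-1}]'
python3 - <<'E'
from m import *
C=cam('wrist'); im=arm.get_image('wrist'); cv2.imwrite('pics/w12.png',im)
s=arm.observe(); print(s['clock'],s['position'],s['width'])
u,v=proj(C,[[.6003,.1366,.165]])[0].astype(int);print(u,v)
print(face(im,C,u,v,38,.165,110))
go([.452,-.363,.21],90)
E
```

```text
clock: 25.95
position: [0.6599, 0.0869, 0.2586]
ee_rot: [2.221, 2.221, 0.003]
force: [-0.0, 1.0, -0.7]
width: 0.997
26.0 [0.65951318 0.08752222 0.25836361] 1.0040477581425564
317 127
(array([0.60034059, 0.13655836]), np.float64(0.019031347210988217), np.float64(0.00022240576888871022))
go [0.452, -0.363, 0.21] [[-0.4504, -0.208, 0.0476], [0.0009, -0.0013, 0.001]]
```

View pics/w12.png

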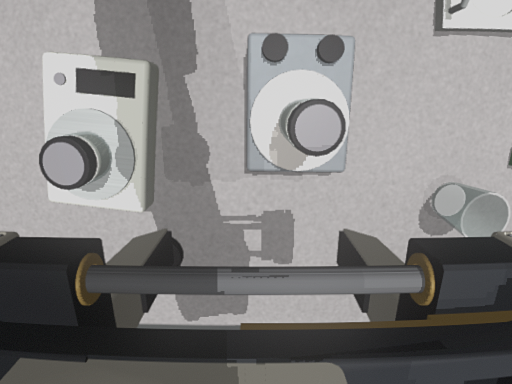

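The tall jar stands upright on the plate, cap at (316,127), fitted at (0.6003, 0.1366). Now back to the bottle on the pad.

```bash
python3 -m pendant '[{"dp":[-0.02,-0.01,0],"rotation":[0,0,0],"fingers":-1},{"dp":[-0.07,-0.032,0],"rotation":[0,0,0],"fingers":-1},{"dp":[-0.125,-0.058,0.01],"rotation":[0,0,0],"fingers":-1},{"dp":[-0.18,-0.083,0.02],"rotation":[0,0,0],"fingers":-1},{"dp":[-0.235,-0.108,0.03],"rotation":[0,0,0],"fingers":-1},{"dp":[-0.29,-0.134,0.04],"rotation":[0,0,0],"fingers":-1},{"dp":[-0.345,-0.16,0.0476],"rotation":[0,0,0],"fingers":-1},{"dp":[-0.4,-0.185,0.06],"rotation":[0,0,0],"fingers":-1},{"dp":[-0.435,-0.201,0.075],"rotation":[0,0,0],"fingers":-1},{"dp":[-0.4504,-0.208,0.083],"rotation":[0.001,-0.001,0.001],"fingers":-1},{"dp":[-0.4504,-0.208,0.083],"rotation":[0.001,-0.001,0.001],"fingers":-1},{"dp":[-0.4504,-0.208,0.083],"rotation":[0.001,-0.001,0.001],"fingers":-1}]'
python3 - <<'E'
from m import *
C=cam('wrist'); im=arm.get_image('wrist'); cv2.imwrite('pics/w13.png',im)
s=arm.observe(); print(s['clock'],s['position'],s['width'])
q=proj(C,[[.452,-.3629,.114]])[0];print(q)
go([.452,-.3629,.084],90)
E
```

```text
clock: 27.5
position: [0.4533, -0.3612, 0.175]
ee_rot: [-2.218, -2.224, -0.002]
force: [0.5, 1.5, 0.6]
width: 1.0
27.55 [ 0.45347811 -0.36114733  0.17508186] 1.0021098917446953
[252.84688434 210.66504591]
go [0.452, -0.3629, 0.084] [[-0.0018, -0.0016, 0.0911], [0.0011, -0.0009, 0.003]]
```

View pics/w13.png

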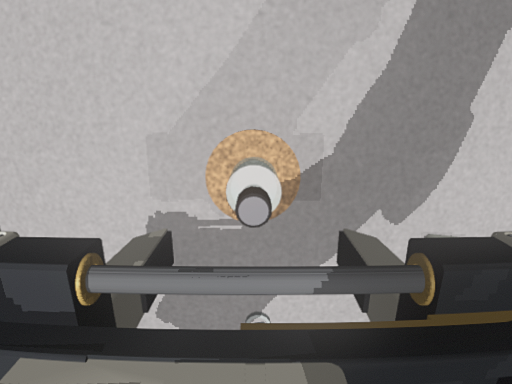

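The cap is at (254,209), against a predicted (253,211). Descending and gripping.

```bash
python3 -m pendant '[{"dp":[-0.0018,-0.0014,0.025],"rotation":[0.001,-0.001,0.003],"fingers":-1},{"dp":[-0.0018,-0.0014,0.055],"rotation":[0.001,-0.001,0.003],"fingers":-1},{"dp":[-0.0018,-0.0014,0.082],"rotation":[0.001,-0.001,0.003],"fingers":-1},{"dp":[-0.0018,-0.0014,0.091],"rotation":[0.001,-0.001,0.003],"fingers":-1},{"dp":[-0.0018,-0.0014,0.091],"rotation":[0.001,-0.001,0.003],"fingers":-1},{"dp":[-0.0018,-0.0014,0.091],"rotation":[0.001,-0.001,0.003],"fingers":-1},{"dp":[-0.0018,-0.0014,0.091],"rotation":[0.001,-0.001,0.003],"fingers":1},{"dp":[-0.0018,-0.0014,0.091],"rotation":[0.001,-0.001,0.003],"fingers":1},{"dp":[-0.0018,-0.0014,0.091],"rotation":[0.001,-0.001,0.003],"fingers":1},{"dp":[-0.0018,-0.0014,0.091],"rotation":[0.001,-0.001,0.003],"fingers":1},{"dp":[-0.0018,-0.0014,0.091],"rotation":[0.001,-0.001,0.003],"fingers":1},{"dp":[-0.0018,-0.0014,0.091],"rotation":[0.001,-0.001,0.003],"fingers":1},{"dp":[-0.0018,-0.0014,0.091],"rotation":[0.001,-0.001,0.003],"fingers":1}]' 20
python3 - <<'E'
from m import *
s=arm.observe(); print(s['clock'],s['position'],s['ee_rot'],s['width']*.092)
go([.452,-.363,.20],90); go([.440,.0,.20],90); go([.4285,.381,.20],90)
E
```

```text
clock: 29.18
position: [0.4521, -0.3628, 0.084]
ee_rot: [-2.221, -2.221, 0.0]
force: [-0.1, 0.9, -0.7]
width: 0.299
29.175 [ 0.45213996 -0.36282916  0.0840153 ] [-2.22142128e+00 -2.22144137e+00  8.94359848e-05] 0.02754256260401078
go [0.452, -0.363, 0.2] [[-0.0002, -0.0001, -0.116], [-0.0001, 0.0, 0.0]]
go [0.44, 0.0, 0.2] [[0.3628, -0.0121, -0.116], [-0.0001, 0.0, 0.0]]
go [0.4285, 0.381, 0.2] [[0.7438, -0.0236, -0.116], [-0.0001, 0.0, 0.0]]
```

Gripped at 27.5 mm. Lifting and moving across to the nest.

```bash
python3 -m pendant '[{"dp":[0,0,-0.008],"rotation":[0,0,0],"fingers":1},{"dp":[0,0,-0.025],"rotation":[0,0,0],"fingers":1},{"dp":[0,0,-0.055],"rotation":[0,0,0],"fingers":1},{"dp":[0,0,-0.09],"rotation":[0,0,0],"fingers":1},{"dp":[0.01,0,-0.112],"rotation":[0,0,0],"fingers":1},{"dp":[0.035,-0.001,-0.12],"rotation":[0,0,0],"fingers":1},{"dp":[0.075,-0.002,-0.12],"rotation":[0,0,0],"fingers":1},{"dp":[0.125,-0.004,-0.12],"rotation":[0,0,0],"fingers":1},{"dp":[0.175,-0.006,-0.12],"rotation":[0,0,0],"fingers":1},{"dp":[0.225,-0.007,-0.12],"rotation":[0,0,0],"fingers":1},{"dp":[0.275,-0.009,-0.12],"rotation":[0,0,0],"fingers":1},{"dp":[0.325,-0.01,-0.12],"rotation":[0,0,0],"fingers":1},{"dp":[0.375,-0.012,-0.12],"rotation":[0,0,0],"fingers":1},{"dp":[0.425,-0.014,-0.12],"rotation":[0,0,0],"fingers":1},{"dp":[0.475,-0.015,-0.12],"rotation":[0,0,0],"fingers":1},{"dp":[0.525,-0.017,-0.12],"rotation":[0,0,0],"fingers":1},{"dp":[0.57,-0.018,-0.12],"rotation":[0,0,0],"fingers":1},{"dp":[0.6,-0.019,-0.12],"rotation":[0,0,0],"fingers":1},{"dp":[0.61,-0.02,-0.12],"rotation":[0,0,0],"fingers":1},{"dp":[0.61,-0.02,-0.12],"rotation":[0,0,0],"fingers":1}]'
python3 - <<'E'
from m import *
C=cam('wrist'); im=arm.get_image('wrist'); cv2.imwrite('pics/w14.png',im)
s=arm.observe(); print(s['clock'],s['position'],s['ee_rot'],s['width']*.092)
go([.4285,.381,.16],90)
print(proj(C,[[.4285,.381,.018]]))
E
```

```text
clock: 31.68
position: [0.4323, 0.2468, 0.2045]
ee_rot: [2.221, 2.221, 0.0]
force: [0.4, -0.0, -0.4]
width: 0.302
31.725 [0.4323687  0.24598684 0.20434987] [ 2.22182761e+00  2.22000260e+00 -4.25710658e-04] 0.027223073818831624
go [0.4285, 0.381, 0.16] [[0.135, -0.004, 0.0443], [0.0003, 0.0007, -0.0008]]
[[373.29856298 173.09137192]]
```

View pics/w14.png

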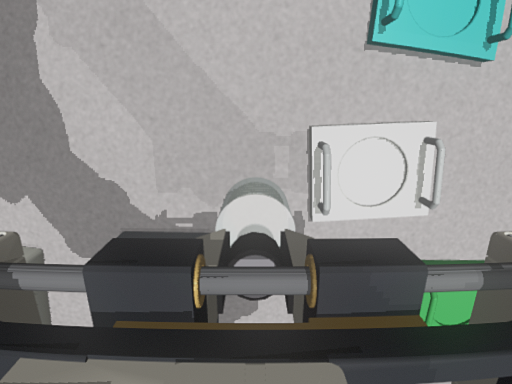

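The empty nest is fully visible, with its recess near (372,171). I'll measure it closely before placing.

Run:
```python
from h import *
im=cv2.imread('pics/w14.png'); cv2.imwrite('pics/c4.png',cv2.resize(im[110:230,305:445],(700,600),interpolation=cv2.INTER_CUBIC))
```

```text
(no output)
```

View pics/c4.png

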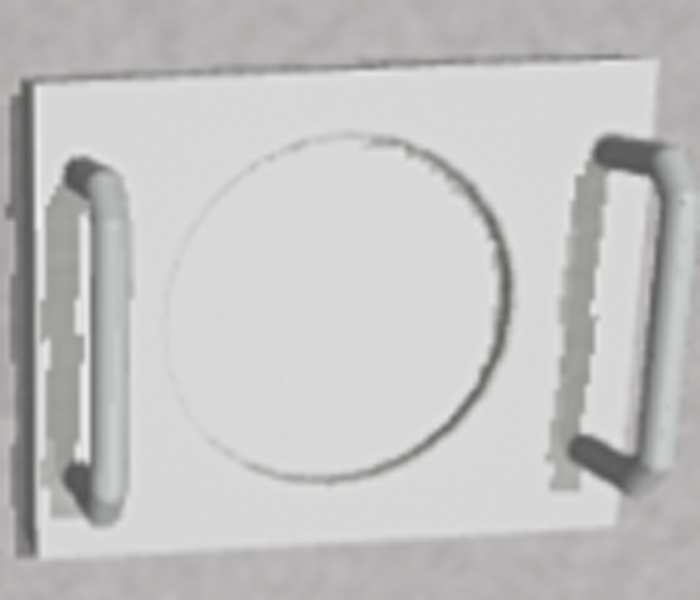

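Run:
```python
from m import *
C=cam('wrist')
f=lambda L,z:[onz(C,305+(a+.5)/5-.5,110+(b+.5)/5-.5,z) for a,b in L]
print(fit(f([(513,300),(348,131),(325,484),(166,320),(445,170),(225,180),(200,420),(470,405)],.018)))
c=np.array(f([(33,82),(658,58),(615,525),(38,557)],.018)); print(c[:,:2].round(4),c.mean(0), np.linalg.norm(c-np.roll(c,1,0),axis=1))
```

```text
(array([0.42753442, 0.37870314]), np.float64(0.040119689930423835), np.float64(0.0008377303130180691))
[[0.3769 0.3065]
 [0.3698 0.446 ]
 [0.479  0.4522]
 [0.4864 0.3129]] [0.42801529 0.37940972 0.018     ] [0.10969964 0.13969329 0.10939134 0.13942472]
```

```bash
python3 -m pendant '[{"dp":[0.015,0,0],"rotation":[0,0,0],"fingers":1},{"dp":[0.045,-0.001,0],"rotation":[0,0,0],"fingers":1},{"dp":[0.08,-0.002,0.005],"rotation":[0,0,0],"fingers":1},{"dp":[0.11,-0.003,0.01],"rotation":[0,0,0],"fingers":1},{"dp":[0.128,-0.004,0.02],"rotation":[0,0,0],"fingers":1},{"dp":[0.1345,-0.0042,0.025],"rotation":[0,0,0],"fingers":1},{"dp":[0.1345,-0.0042,0.025],"rotation":[0,0,0],"fingers":1},{"dp":[0.1345,-0.0042,0.025],"rotation":[0,0,0],"fingers":1},{"dp":[0.1345,-0.0042,0.025],"rotation":[0,0,0],"fingers":1},{"dp":[0.1345,-0.0042,0.025],"rotation":[0,0,0],"fingers":1},{"dp":[0.1345,-0.0042,0.025],"rotation":[0,0,0],"fingers":1}]'
python3 - <<'E'
from m import *
C=cam('wrist'); s=arm.observe(); im=arm.get_image('wrist'); cv2.imwrite('pics/w15.png',im); np.save('pics/w15c.npy',np.array(C,dtype=object),allow_pickle=True)
print(s['clock'],s['position'],s['ee_rot'],s['width']*.092)
cv2.imwrite('pics/c5.png',cv2.resize(im[110:250,170:350],(720,560),interpolation=cv2.INTER_CUBIC))
E
```

```text
clock: 33.1
position: [0.4284, 0.3803, 0.1794]
ee_rot: [2.222, 2.22, 0.0]
force: [0.9, -0.4, -1.3]
width: 0.299
33.1 [0.42841974 0.38028871 0.17942761] [2.22206661e+00 2.21961153e+00 4.33941696e-06] 0.027486084188634352
```

View pics/c5.png

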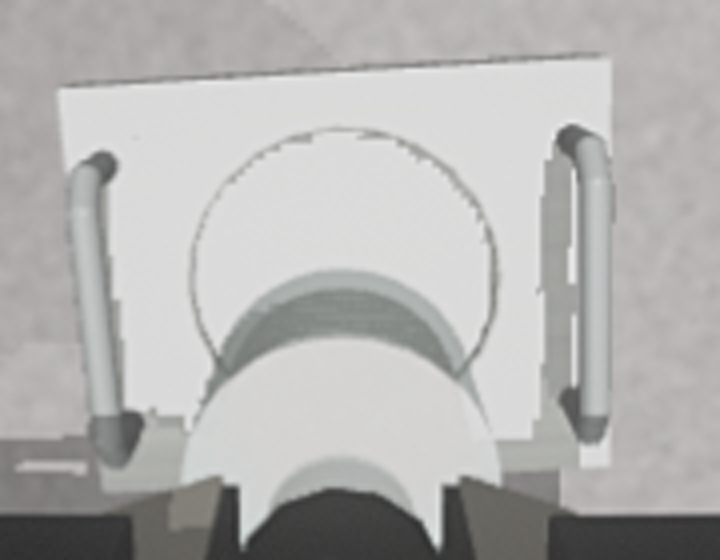

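Run:
```python
from m import *
C=tuple(np.load('pics/w15c.npy',allow_pickle=True))
print(fit([onz(C,170+(a+.5)/4-.5,110+(b+.5)/4-.5,.018) for a,b in [(190,275),(498,275),(340,126),(235,176),(445,170),(213,360),(467,370)]]))
# bottle underside silhouette nearest edge (343,268) and shoulder sides (183,450),(500,450)
s=arm.observe(); print(onz(C,170+343/4,110+268.5/4,s['position'][2]-.070),s['position'])
a=onz(C,170+183.5/4-.5,110+450/4,s['position'][2]-.022);b=onz(C,170+500.5/4-.5,110+450/4,s['position'][2]-.022);print(a,b,(a+b)/2)
go([.4283,.3803,.082],90)
```

```text
(array([0.42809943, 0.38056714]), np.float64(0.04040790706299291), np.float64(0.00046618115763859524))
[0.40380381 0.38059878 0.10935598] [0.42836236 0.38033704 0.17935598]
[0.42159348 0.35568587 0.15735598] [0.42161481 0.40439392 0.15735598] [0.42160414 0.3800399  0.15735598]
go [0.4283, 0.3803, 0.082] [[0.0, -0.0001, 0.0974], [0.0005, 0.0007, -0.001]]
```

The recess fits at (0.4281, 0.3806) and the bottle's centre is at about (0.4286, 0.380), which is within 1 mm. Lowering.

```bash
python3 -m pendant '[{"dp":[0,-0.0004,0.015],"rotation":[0,0.001,-0.001],"fingers":1},{"dp":[0.0002,-0.0004,0.035],"rotation":[0,0.001,-0.001],"fingers":1},{"dp":[0.0002,-0.0004,0.058],"rotation":[0,0.001,-0.001],"fingers":1},{"dp":[0.0002,-0.0004,0.077],"rotation":[0,0.001,-0.001],"fingers":1},{"dp":[0.0002,-0.0004,0.088],"rotation":[0,0.001,-0.001],"fingers":1},{"dp":[0.0002,-0.0004,0.094],"rotation":[0,0.001,-0.001],"fingers":1},{"dp":[0.0002,-0.0004,0.096],"rotation":[0,0.001,-0.001],"fingers":1},{"dp":[0.0002,-0.0004,0.0963],"rotation":[0,0.001,-0.001],"fingers":1}]'
```

```text
clock: 34.15
position: [0.4282, 0.3808, 0.0834]
ee_rot: [2.221, 2.221, 0.002]
force: [-0.7, 0.6, -0.3]
width: 0.298
```

```bash
python3 -m pendant '[{"dp":[0,0,0.0004],"rotation":[0,0,0],"fingers":1},{"dp":[0,0,0.0007],"rotation":[0,0,0],"fingers":1},{"dp":[0,0,0.0007],"rotation":[0,0,0],"fingers":1}]'
```

```text
clock: 34.52
position: [0.4283, 0.3808, 0.0829]
ee_rot: [2.221, 2.221, 0.003]
force: [-0.4, -0.1, -0.7]
width: 0.299
```

```bash
python3 -m pendant '[{"dp":[0,0,0.0004],"rotation":[0,0,0],"fingers":1},{"dp":[0,0,0.0008],"rotation":[0,0,0],"fingers":1},{"dp":[0,0,0.001],"rotation":[0,0,0],"fingers":1},{"dp":[0,0,0.001],"rotation":[0,0,0],"fingers":1}]'
```

```text
clock: 35.02
position: [0.4284, 0.3808, 0.082]
ee_rot: [2.221, 2.221, 0.003]
force: [-0.8, -0.3, 0.8]
width: 0.303
```

```bash
python3 -m pendant '[{"dp":[0,0,0.0003],"rotation":[0,0,0],"fingers":1},{"dp":[0,0,0.0005],"rotation":[0,0,0],"fingers":1},{"dp":[0,0,0.0005],"rotation":[0,0,0],"fingers":1}]'
```

```text
clock: 35.4
position: [0.4285, 0.3811, 0.0819]
ee_rot: [2.221, 2.221, 0.004]
force: [-0.6, -0.5, 4.6]
width: 0.298
```

Seated at 4.6 N with z at the expected 0.082. Releasing, rising and backing off.

```bash
python3 -m pendant '[{"dp":[0,0,0],"rotation":[0,0,0],"fingers":0.3},{"dp":[0,0,0],"rotation":[0,0,0],"fingers":0.1},{"dp":[0,0,0],"rotation":[0,0,0],"fingers":-1},{"dp":[0,0,0],"rotation":[0,0,0],"fingers":-1},{"dp":[0,0,-0.01],"rotation":[0,0,0],"fingers":-1},{"dp":[0,0,-0.04],"rotation":[0,0,0],"fingers":-1},{"dp":[0,0,-0.09],"rotation":[0,0,0],"fingers":-1},{"dp":[0,0.02,-0.14],"rotation":[0,0,0],"fingers":-1},{"dp":[0,0.05,-0.17],"rotation":[0,0,0],"fingers":-1},{"dp":[0,0.06,-0.17],"rotation":[0,0,0],"fingers":-1},{"dp":[0,0.06,-0.17],"rotation":[0,0,0],"fingers":-1},{"dp":[0,0.06,-0.17],"rotation":[0,0,0],"fingers":-1},{"dp":[0,0.06,-0.17],"rotation":[0,0,0],"fingers":-1}]'
python3 - <<'E'
from m import *
C=cam('wrist'); im=arm.get_image('wrist'); cv2.imwrite('pics/w16.png',im); np.save('pics/w16c.npy',np.array(C,dtype=object),allow_pickle=True)
s=arm.observe(); print(s['clock'],s['position'],s['width'])
u,v=proj(C,[[.4284,.381,.112]])[0].astype(int);print(u,v)
print(face(im,C,u,v,26,.112,110))
cv2.imwrite('pics/c6.png',cv2.resize(im[v-60:v+60,u-80:u+80],(800,600),interpolation=cv2.INTER_CUBIC)); print(u-80,v-60)
t=arm.get_image('top'); cv2.imwrite('pics/top1.png',cv2.resize(t[85:285,90:410],None,fx=2.5,fy=2.5,interpolation=cv2.INTER_CUBIC))
E
```

```text
clock: 37.02
position: [0.487, 0.3809, 0.2512]
ee_rot: [-2.22, -2.222, -0.001]
force: [0.5, -0.2, -0.4]
width: 1.002
37.075 [0.48726873 0.38084866 0.25144184] 0.9982115513215184
255 125
(array([0.42824821, 0.38065438]), np.float64(0.011975974616722498), np.float64(0.00023707500080469095))
175 65
```

View pics/c6.png

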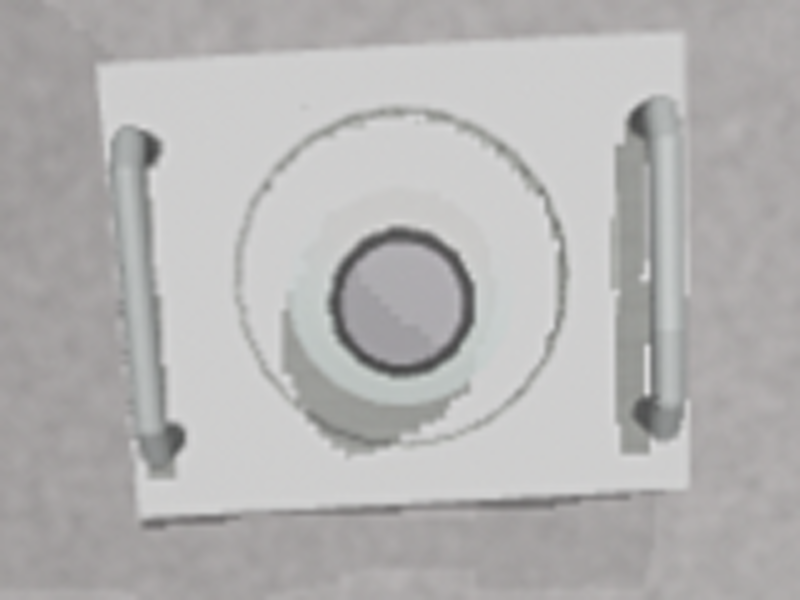

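View pics/top1.png

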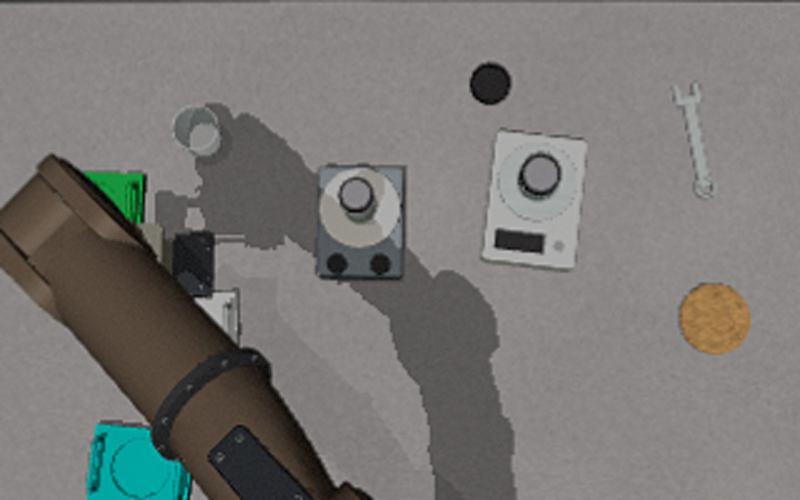

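The wrist crop shows the bottle upright in the recess: cap centre at crop (402,302), recess ring 236–568 by 106–446. The top view shows the squat jar on the pan, the tall jar on the plate and the pad empty. The lid, wrench and beaker are where they started. The gripper is clear of everything, so I'm handing in.

Run:
```python
from m import *
C=tuple(np.load('pics/w16c.npy',allow_pickle=True))
print(fit([onz(C,175+(a+.5)/5-.5,65+(b+.5)/5-.5,.018) for a,b in [(236,275),(568,275),(400,106),(265,185),(540,185),(400,446),(540,370)]]))
print(arm.sign_off())
```

```text
(array([0.42807899, 0.38079168]), np.float64(0.04057541033338792), np.float64(0.0002522500274418287))
the job is handed in; nothing more can be done
None
```

All three jars are at their stations, the pad is empty, and I handed the job in at about 37 s of the 118 s allowed. I parked the bottle on the pad, moved the squat jar to the balance and the tall jar to the stirrer, then put the bottle in the aluminium nest. Each was lowered in small steps to a light contact of about 3 to 7.5 N before release.

| Jar | Last measured offset from its station's centre |
|---|---|
| Squat jar on the pan | about 1.5 mm |
| Tall jar on the plate | about 1 mm |
| Bottle in the recess | about 0.2 mm |

- **Last look:** each jar looked upright, and the beaker, loose lid and wrench were where they started. The gripper was open and clear of everything.
- **Disagreements:** no check failed. Different pictures put the recess up to 2 mm apart in y, so I re-measured it above the nest before setting the bottle down. The plate's centre differed by about 1 mm between fits. All of this is within the 2 mm calibration accuracy.

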